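Hold an amplifier module down on the sprung contacts of a test fixture

TASK

Take the amplifier module with the black heatsink out of the tray and set it between the locating pins of the test fixture, its red-capped connector between the pair of pins at the red-marked end. Press it down against the sprung contact plunger until it sits firmly on the steel stops, without forcing it, and hold it there at least three seconds for the reading; finish while still holding it down. Leave the other module and the things lying about where they are.

Things in the scene. Friction and masses are not known exactly. Their poses are not given: they have to be found in the camera images.
- module_center (a point): Centre (half-way up) of the module to test: a block 54 x 36 x 40 mm (x, y, z), gold housing below (15 mm), black finned heatsink above, vertical flat sides, about 150 g. x runs along its length to the end with the red-capped connector, z up; its underside is 20 mm below this point. It starts upright in the tray, on a floor 4 mm above the table.
- module_cap (a point): Tip of the module's red connector cap (a cylinder of 8.4 mm diameter standing out from the module's +x end): 39.5 mm from the module's centre along its x, 12 mm below the centre, 8 mm above its underside.
- module: The same module as a whole; origin at the centre of its underside, same axes.
- seat (a point): Seat of the fixture: centre of its four steel stops, at the height of their tops (32 mm above the table). x points to the red-marked end, z up. The module belongs centred over this point, x along x, underside on the stops, its centre then 20 mm above this point. The aluminium block under it is 84 x 62 mm, its top 2 mm below this point.
- fixture: Test fixture, bolted down, base plate 150 x 110 mm; origin on the table under the seat, same axes. Seven 6 mm steel pins stand round the seat, 1 mm clear of the module: at x = +-20, y = +-22 mm; x = 31, y = +-11 mm (the cap goes between these); x = -31, y = 0. They are straight to 41 mm above the table, then taper to a 1.6 mm tip at 48 mm. A bracket at x = -62 mm is 40 mm high.
- stops: The four round steel stops (8 mm diameter, tops 32 mm above the table), fixed in the fixture at x = +-21 mm, y = +-12.5 mm from the seat; the body's origin is on the table under the seat.
- plunger (a joint): Travel (m) of the sprung contact plunger, a black plate 30 x 20 mm with gold dots in the middle of the fixture: 0 = fully up, its top 6 mm above the stops; 0.006 = level with the stops, where the module meets them. It moves straight down; the spring pushes up with 5 N at the top and 11 N at 0.006 (1 N per mm), so the module's own weight does not press it down.
- tray: Shallow grey component tray, bolted down, 220 x 110 mm, walls 12 mm high, floor 4 mm above the table; origin under its centre, x along its length. The two modules stand in it, one towards each end.
- spare_center (a point): Centre of the other module, in the same tray: same size and shape, but with a blue heatsink. To be left alone.
- spare: The other module as a whole (blue heatsink); origin at the centre of its underside.
- positioner: Probe positioner: steel foot 64 x 50 mm, black body, 76 mm high with knobs, 0.6 kg; origin at the centre of its underside. To be left alone.
- driver: Screwdriver with a red handle, 160 mm long, lying on the table, up to 30 mm high; origin on the table under its middle. To be left alone.
- case: Flat sample case 62 x 62 x 16 mm, black with a clear lid; origin at the centre of its underside. To be left alone.

How it is judged:
On the way:
1. the module is held down on the stops, in its place between the pins, for two seconds on end (horizontal distance between module_center and seat below 0.004 m and x of module_cap in the frame of seat above 0.025 m and angle between the x axis of module_center and the x axis of seat, either way round below 0.08 rad and angle between module_center's own z axis and vertical below 0.04 rad and value of joint plunger between 0.005 and 0.0075 m and contact force between module and stops above 1 N and contact force between any of the fingers, the arm and module above 1 N), for 2 s.
At the end, for the whole second after the job is handed in: The black-finned module stands upright (within 0.04 rad) between the pins, centred within 4 mm and aligned within 0.08 rad, red cap towards the red-marked end, pressing the plunger to its full 6 mm (5 mm or more) and resting on the steel stops with more than 1 N, while the robot still holds it down (all of step 1); the arm keeps its last pose, push and grip.
It fails at once if the module is forced onto the stops with more than 45 N (contact force between module and stops above 45 N).
It fails at once if the other module is moved by more than 20 mm (distance of spare_center from where it was at the start of the episode above 0.02 m).
It fails at once if the positioner is moved by more than 20 mm (distance of positioner from where it was at the start of the episode above 0.02 m).
It fails at once if the screwdriver is moved by more than 20 mm (distance of driver from where it was at the start of the episode above 0.02 m).
It fails at once if the sample case is moved by more than 20 mm (distance of case from where it was at the start of the episode above 0.02 m).
It also fails if it takes over 51 s, if anything falls off the work surface, if the arm or the gripper's body presses on something with over 40 N, if the wrist force passes 120 N, or if a joint passes its speed limit or range.

ROBOT

A 6-joint arm with a two-finger parallel gripper is mounted at the origin on the work surface. World frame = base frame: x ahead of the robot, y to its left, z up, the work surface at z = 0. Lengths are in m, angles in rad, forces in N, time in s.
With the tool pointing down it reaches from about 0.4 to 0.825 m from the base axis. Payload 7 kg.
Tool frame: the origin (TCP) lies midway between the tips of the shut fingers; the grasp point (between the pads) lies manip.tcp_to_grasp behind it (manip.tcp_to_grasp is the distance from the TCP to the grasp point, in m); z points along the fingers, y is the line along which they close (so a half turn about z gives the same grasp; the last joint's range is limited). The gripper opens to 88 mm and grips with 3 to 60 N. Pads are 19 mm wide; open, the fingers measure 130 mm over their backs; the gripper's body (78 mm by 193 mm) begins 47 mm behind the grasp point.
Start: joints at [-0.904, 0.359, 0.012, 0, -1.224, -0.288], TCP at [0.25, -0.627, 0.198] pointing down, gripper open.
Joint ranges: [-3.07, 3.07], [-1.43, 2.12], [-1.02, 1.25], [-3.03, 1.67], [-3.05, -0], [-3.03, 3.03]. Speed limits (rad/s): [2.39, 2.39, 3.01, 3.14, 3.14, 3.14].

INTERFACE

Orientations are given as a 3x3 rotation matrix whose columns are the frame's x, y, z axes.
In Python, from plant import manip gives the robot as it stands.
- The arm moves only by the tool jog_arm, never from a script. Its argument "rows" is a list that holds one entry, the list of rows, each a list of 6 numbers: the shift along the world's x, y, z in m, then the turn, a rotation vector about the world's x, y, z in degrees. A call has 1 to 10 rows; each row is the pose to reach, as a shift and turn from the pose commanded when the call began; what a row does not reach only later rows make up. A row lasts 1/12 s, in which the tool goes at most 41.7 mm and 7.16 degrees, less where a joint would pass 70% of its speed; a pose out of reach is approached as far as the arm can. A call with a gripper value outside its range is refused whole. "grip" is the finger opening in m, from 0 to 0.0876, set as the call begins (left out, the last holds). The fingers move at their own pace and stop on an object; "force" is the grip in N (left out, the last holds). Time passes only in rows, so rows that repeat a pose let the fingers close. It gives the time, the measured TCP pose, the force, the opening and the grip force at its end, in the units of the state.
- manip.state(): the state, without advancing time (a new reading comes with each control period).
- manip.read_camera(name): name is "scene" or "side" or "wrist"; returns a dict with "pixels" (480x640x3 uint8, red, green, blue), "depth" (480x640 float32, m along the optical axis (not along the pixel's ray), 0 where there is no reading), "intrinsics" (3x3 intrinsics, pixels), "T" (4x4, takes a point from camera to world coordinates); the wrist camera has in their place "T_tool_cam" (4x4, takes a point from camera to tool coordinates, whose origin is the TCP and whose axes are the flange's). Camera axes: x right, y down, z forward; pixel columns grow to the right and rows downward; lengths in m; the calibration is good to about 2 mm. A picture is of the moment at which its call begins: read the wrist's pose just before it.
- manip.hand_in(): hands the job in; it is judged then, once.
Trained networks look in a picture, given as the dict that the camera call returned (one of the last four; its "shot" number tells which), for a name from the list of things; names that differ only in an ending like _2 or _b are one class to them, and where a whole thing is asked for, a point or a joint stands for the part that bears it (a point fixed in the world has none). Each returns a list of dicts, best first, with "confidence" (0 to 1); they miss things now and then, are a little off and sometimes report something else, mostly with a low value. They report only what shows in the picture. A call takes as long as a camera call.
- manip.cut_out(picture, thing): "pixels" (480x640 bool, what is visible of it) and "pixel" ([column, row] in pixels, amid what is visible of it).
- manip.place_of(picture, thing): "pixel" ([column, row] in pixels: a listed point, or the origin of a listed thing).
The state is a dict: "time_s": time; "joints": joint angles; "joint_vel": joint speeds; "joint_torque": joint torques, N m; "ee_pos": TCP position; "orientation": TCP orientation; "ft_force": force on the tool from outside, world axes, zero at the start; "ft_torque": the same for the moment, N m; "width": opening from 0.0 (shut) to 1.0 (fully open); "finger_force": force on a finger pad.
Only numpy, scipy, OpenCV 4.12 (cv2) and the standard library are available. Lean on these libraries where they do the work, as an engineer would, in place of code of your own. Each camera call takes 0.05 s, during which the arm holds its last target. There are 200 camera calls.

## Working session

There is one attempt and no reset: what is moved stays moved. The work goes in short steps, Python scripts to look and compute and a tool call to move; the robot and the scene stay as the last step left them, time stands still between calls to the robot, and variables do not carry over. Pictures are saved under pics/ and viewed, at most 10 in all, crops included, and the job is handed in when it is done.

Besides the shell and the picture viewer there is one more tool, called after ">>>" as a command line: name --argument value ..., lists and objects as JSON in quotes. jog_arm: Moves the arm, as the interface text tells. Its arguments: {"type":"object","properties":{"rows":{"type":"array","items":{"type":"array","items":{"type":"array","items":{"type":"number"}}}},"grip":{"type":"number"},"force":{"type":"number"}},"required":["rows"]}

```bash
mkdir -p pics; ls; cat > h.py <<'E'
import numpy as np, cv2
from plant import manip
def save(p,n): cv2.imwrite(f'pics/{n}.png',cv2.cvtColor(p['pixels'],cv2.COLOR_RGB2BGR))
def T(p,s=None):
    if 'T' in p: return np.array(p['T'])
    W=np.eye(4);W[:3,:3]=np.array(s['orientation']);W[:3,3]=s['ee_pos'];return W@np.array(p['T_tool_cam'])
def ray(p,px,s=None):
    K=np.array(p['intrinsics']);M=T(p,s)
    d=M[:3,:3]@np.linalg.solve(K,[px[0],px[1],1.]);return M[:3,3],d
def atz(p,px,z,s=None):
    o,d=ray(p,px,s);return o+d*(z-o[2])/d[2]
def cloud(p,s=None):
    K=np.array(p['intrinsics']);M=T(p,s);D=p['depth'];v,u=np.mgrid[:480,:640]
    P=np.stack([(u-K[0,2])/K[0,0]*D,(v-K[1,2])/K[1,1]*D,D],-1)
    P=P@M[:3,:3].T+M[:3,3];P[D==0]=np.nan;return P
E
python3 - <<'E'
from h import *
s=manip.state();print(s, manip.tcp_to_grasp)
for c in ['scene','side']:
    p=manip.read_camera(c);save(p,c+'0');print(c,T(p).round(3).tolist())
    for n,z in [('module_center',.024),('module_cap',.012),('seat',.032),('fixture',0),('spare_center',.024),('tray',0),('positioner',0),('driver',0),('case',0),('plunger',.038)]:
        for r in manip.place_of(p,n)[:2]: print(n,round(r['confidence'],2),np.round(r['pixel'],1),atz(p,r['pixel'],z).round(4))
E
```

```text
pics
{'time_s': 0.0, 'joints': array([-9.03907549e-01,  3.59388719e-01,  1.10712424e-02, -3.54404258e-04,
       -1.22408591e+00, -2.88122523e-01]), 'joint_vel': array([-0.00013347,  0.00076668,  0.00038794, -0.00022594,  0.00026984,
       -0.00159396]), 'joint_torque': array([ 1.22804955e-03, -5.82709301e+01,  2.93069923e+01,  6.99733436e+00,
        7.13152884e-03, -1.55264620e-04]), 'ee_pos': array([ 0.24939231, -0.62667218,  0.19732615]), 'orientation': array([[-9.29166123e-01, -3.69661709e-01, -7.32122678e-04],
       [-3.69662409e-01,  9.29164972e-01,  1.46890190e-03],
       [ 1.37265959e-04,  1.63549212e-03, -9.99998653e-01]]), 'ft_force': array([ 0.42114662, -0.0445758 ,  0.35536331]), 'ft_torque': array([-0.02902393, -0.01433967, -0.01517746]), 'finger_force': 0.0, 'width': 0.9985215627763888} 0.0188
scene [[0.339, 0.732, -0.591, 1.102], [0.941, -0.268, 0.207, -0.178], [-0.007, -0.626, -0.78, 0.728], [0.0, 0.0, 0.0, 1.0]]
module_center 0.75 [182.6 242.4] [ 0.4816 -0.2299  0.024 ]
module_cap 0.57 [185.3 262.2] [ 0.5187 -0.2342  0.012 ]
seat 0.78 [419.5 169.9] [0.4655 0.2601 0.032 ]
fixture 0.87 [421.1 185.7] [0.4803 0.2616 0.    ]
spare_center 0.61 [197.6 291.4] [ 0.5972 -0.2244  0.024 ]
spare_center 0.56 [188.5 285.8] [ 0.5805 -0.2369  0.024 ]
tray 0.73 [189.2 270.8] [ 0.5307 -0.2319  0.    ]
positioner 0.87 [359.9 300.5] [0.695  0.0344 0.    ]
positioner 0.39 [186. 289.] [ 0.568  -0.2443  0.    ]
driver 0.82 [287.2 231.2] [ 0.5024 -0.037   0.    ]
case 0.65 [324.  210.6] [0.4764 0.048  0.    ]Traceback (most recent call last):
  File "<stdin>", line 6, in <module>
ValueError: it knows: case, driver, fixture, module, module_cap, module_center, positioner, seat, spare, spare_center, stops, tray
```

```bash
python3 - <<'E'
from h import *
p=manip.read_camera('side');save(p,'side0');print(T(p).round(3).tolist())
for n,z in [('module_center',.024),('module_cap',.012),('seat',.032),('fixture',0),('spare_center',.024),('tray',0),('positioner',0),('driver',0),('case',0)]:
    for r in manip.place_of(p,n)[:2]: print(n,round(r['confidence'],2),np.round(r['pixel'],1),atz(p,r['pixel'],z).round(4))
E
```

```text
[[0.994, -0.084, 0.075, 0.502], [-0.112, -0.703, 0.702, -0.467], [-0.006, -0.706, -0.708, 0.543], [0.0, 0.0, 0.0, 1.0]]
module_center 0.86 [273.8 414.5] [ 0.4773 -0.2258  0.024 ]
module_center 0.72 [323.3 425. ] [ 0.5332 -0.2448  0.024 ]
module_cap 0.73 [306.1 423.2] [ 0.5141 -0.2352  0.012 ]
seat 0.82 [258.3 165.1] [0.4721 0.2654 0.032 ]
seat 0.15 [276.3 427.1] [ 0.4797 -0.2445  0.032 ]
fixture 0.58 [257.3 177.7] [0.4673 0.269  0.    ]
fixture 0.3 [272.5 415.9] [ 0.4745 -0.2163  0.    ]
spare_center 0.72 [363.9 412.7] [ 0.5823 -0.2358  0.024 ]
tray 0.55 [319.7 421.8] [ 0.5309 -0.2302  0.    ]
positioner 0.91 [397.4 255.6] [0.69   0.0299 0.    ]
driver 0.64 [283.5 301.4] [ 0.499  -0.0423  0.    ]
case 0.74 [267.9 258.3] [0.4794 0.0489 0.    ]
case 0.43 [257.6 177. ] [0.4679 0.2712 0.    ]
```

View pics/scene0.png

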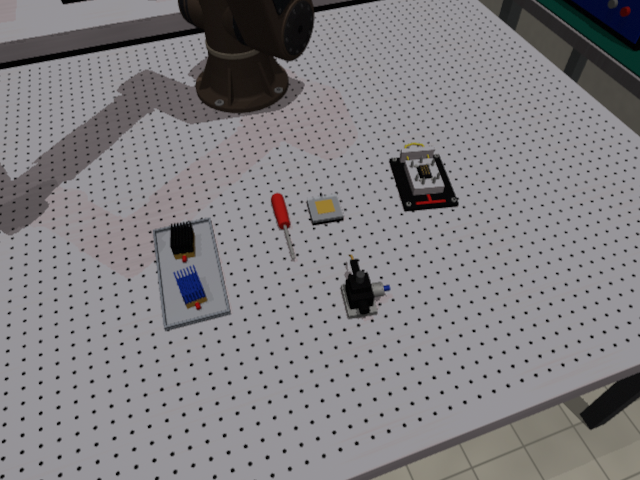

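View pics/side0.png

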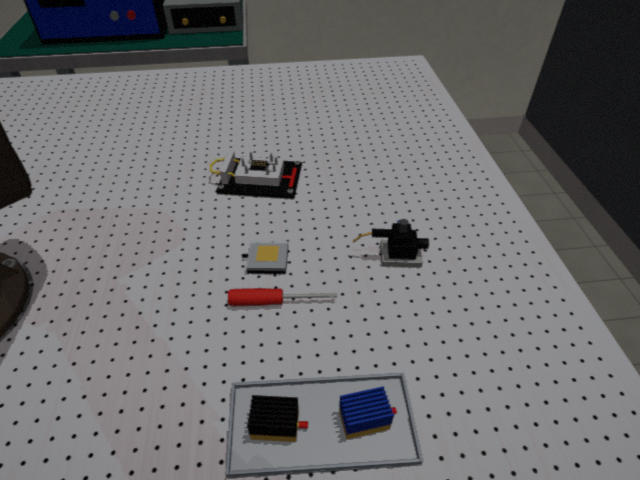

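The scene shows the black module at (182,240) and the blue spare at (190,288), with the fixture at (423,182). Its red-marked end faces +x. The side view agrees, with the cap at (306,423) also pointing to about +x. I'll move above the module.

>>> jog_arm --rows '[[[0.02,0.035,0,0,0,-6],[0.04,0.07,0,0,0,-12],[0.06,0.105,0,0,0,-18],[0.08,0.14,0,0,0,-24],[0.1,0.175,0,0,0,-30],[0.12,0.21,0,0,0,-30],[0.14,0.245,0,0,0,-30],[0.16,0.28,0,0,0,-30],[0.18,0.315,0,0,0,-30],[0.2,0.35,0,0,0,-30]]]' --grip 0.054

```text
time_s: 1.83
ee_pos: [0.4503, -0.2753, 0.1987]
orientation: [[-0.99, 0.144, 0.001], [0.144, 0.99, -0.0], [-0.001, -0.0, -1.0]]
ft_force: [0.9, -0.1, -0.5]
width: 0.616
finger_force: 0.0
```

>>> jog_arm --rows '[[[0.015,0.025,0,0,0,0],[0.03,0.045,0,0,0,0],[0.03,0.045,0,0,0,0],[0.03,0.045,0,0,0,0]]]'

```text
time_s: 2.17
ee_pos: [0.4803, -0.231, 0.1983]
orientation: [[-0.99, 0.142, 0.0], [0.142, 0.99, -0.0], [-0.0, 0.0, -1.0]]
ft_force: [-0.1, -1.6, 0.3]
width: 0.615
finger_force: 0.0
```

```bash
cat > w.py <<'E'
from h import *
import sys
s=manip.state();p=manip.read_camera('wrist');save(p,sys.argv[1])
print(s['time_s'],s['ee_pos'],np.degrees(np.arctan2(*s['orientation'][[1,0],0])),s['width'],s['ft_force'])
for a in sys.argv[2:]:
    n,z=a.split(':')
    for r in manip.place_of(p,n)[:2]: print(n,round(r['confidence'],2),np.round(r['pixel'],1),atz(p,r['pixel'],float(z),s).round(4))
np.savez('last.npz',P=cloud(p,s),pix=p['pixels'])
E
python3 w.py w1 module_center:.024 module_cap:.012 spare_center:.024 tray:0
python3 - <<'E'
from h import *
d=np.load('last.npz');P=d['P'];pix=d['pix'].astype(int)
m=(abs(P[...,2]-.044)<.006)&(pix.max(-1)<90)
Q=P[m][:,:2].astype(np.float32);print(len(Q),np.percentile(P[m][:,2],[5,50,95]) if len(Q) else 0)
n,l,st,c=cv2.connectedComponentsWithStats(m.astype(np.uint8))
for i in range(1,n):
    if st[i,4]>300: print(st[i],cv2.minAreaRect(P[l==i][:,:2].astype(np.float32)))
E
```

```text
2.1667 [ 0.48029685 -0.23102281  0.19834862] 171.8523014901578 0.6154053330150833 [-0.1196798  -1.58935723  0.27237273]
module_center 0.81 [325.5 202. ] [ 0.4789 -0.2269  0.024 ]
module_cap 0.57 [319.3 238.6] [ 0.5202 -0.2393  0.012 ]
spare_center 0.77 [328.3 298.4] [ 0.5858 -0.2387  0.024 ]
tray 0.97 [329.2 247.1] [ 0.5355 -0.2304  0.    ]
1113 [0.03929177 0.04435756 0.04582418]
```

View pics/w1.png

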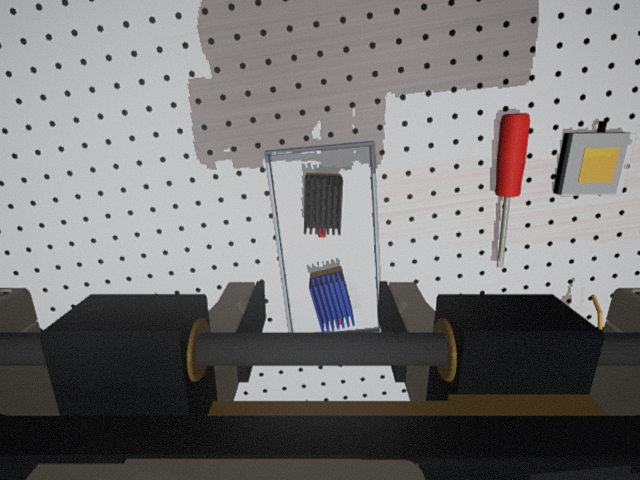

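The wrist view shows the black heatsink at columns 305–342, rows 173–235, with its cap at (320,234) pointing down the image (+x). It is nearly aligned with the tool. Next I'll refine yaw and centre from the depth.

```bash
python3 - <<'E'
from h import *
d=np.load('last.npz');P=d['P'];pix=d['pix'].astype(int)
for lo in (.030,.036,.040):
    m=np.zeros((480,640),bool);m[160:245,290:355]=1
    m&=(P[...,2]>lo)&(P[...,2]<.06)
    r=cv2.minAreaRect(P[m][:,:2].astype(np.float32));Q=P[m]
    print(lo,m.sum(),r,np.median(Q[:,2]))
# red cap
m=np.zeros((480,640),bool);m[220:260,290:355]=1
m&=(pix[...,0]>120)&(pix[...,1]<80)
print('cap',m.sum(),np.nanmean(P[m],0),np.argwhere(m).mean(0)[::-1])
E
```

```text
0.03 1159 ((0.4791647791862488, -0.22983640432357788), (0.035921260714530945, 0.054341286420822144), 80.23355865478516) 0.04438091920818049
0.036 1074 ((0.47917070984840393, -0.22983965277671814), (0.03592168912291527, 0.054333701729774475), 80.22034454345703) 0.04445625459302363
0.04 1021 ((0.47917360067367554, -0.2298423796892166), (0.0359220989048481, 0.05433262139558792), 80.20752716064453) 0.04451911199899056
cap 40 [ 0.51208874 -0.23579755  0.01824737] [321.425 232.75 ]
```

>>> jog_arm --rows '[[[-0.001,0.001,-0.035,0,0,-1.6],[-0.001,0.001,-0.07,0,0,-1.6],[-0.001,0.001,-0.1,0,0,-1.6],[-0.001,0.001,-0.13,0,0,-1.6],[-0.001,0.001,-0.15,0,0,-1.6],[-0.001,0.001,-0.165,0,0,-1.6],[-0.001,0.001,-0.178,0,0,-1.6],[-0.001,0.001,-0.187,0,0,-1.6],[-0.001,0.001,-0.187,0,0,-1.6],[-0.001,0.001,-0.187,0,0,-1.6]]]'

```text
time_s: 3.25
ee_pos: [0.4783, -0.2316, 0.0113]
orientation: [[-0.985, 0.173, -0.001], [0.173, 0.985, -0.0], [0.001, -0.0, -1.0]]
ft_force: [-0.0, -0.1, 0.9]
width: 0.612
finger_force: 0.0
```

```bash
python3 w.py w2 module_center:.024 module_cap:.012
```

```text
3.25 [ 0.47833832 -0.23161654  0.01125982] 170.06632071434305 0.6121848991466776 [-6.14771512e-04 -9.06579680e-02  8.71534043e-01]
module_center 0.88 [326.1 286. ] [ 0.48   -0.2296  0.024 ]
module_cap 0.95 [323.1 339.4] [ 0.5192 -0.238   0.012 ]
```

View pics/w2.png

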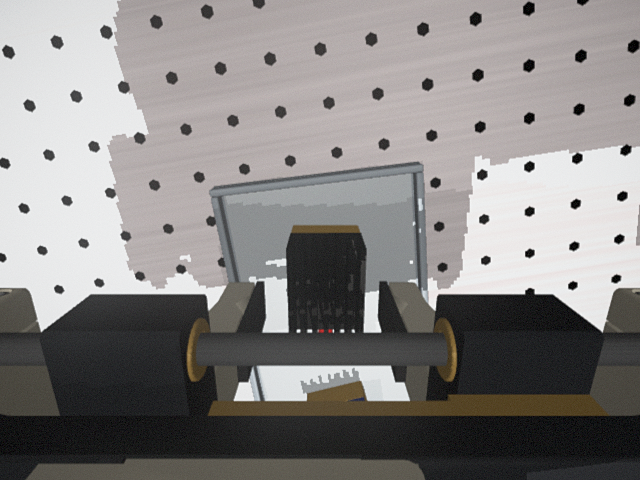

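The module sits between the fingers, about 2 mm off to the right. I'll correct that, close and lift.

>>> jog_arm --rows '[[[0.001,0.002,0,0,0,0],[0.001,0.002,0,0,0,0],[0.001,0.002,0,0,0,0]]]'

```text
time_s: 3.65
ee_pos: [0.48, -0.229, 0.0118]
orientation: [[-0.985, 0.172, 0.001], [0.172, 0.985, -0.0], [-0.001, 0.0, -1.0]]
ft_force: [-1.2, 0.5, -0.5]
width: 0.612
finger_force: 0.0
```

>>> jog_arm --rows '[[[0,0,0,0,0,0],[0,0,0,0,0,0],[0,0,0,0,0,0],[0,0,0,0,0,0],[0,0,0,0,0,0],[0,0,0,0,0,0],[0,0,0,0,0,0],[0,0,0,0,0,0]]]' --grip 0.02 --force 45

```text
time_s: 4.32
ee_pos: [0.4796, -0.2291, 0.0113]
orientation: [[-0.985, 0.172, -0.0], [0.172, 0.985, 0.0], [0.0, 0.0, -1.0]]
ft_force: [0.1, -0.1, 2.3]
width: 0.401
finger_force: 45.0
```

>>> jog_arm --rows '[[[0,0,0.01,0,0,0],[0,0,0.03,0,0,0],[0,0,0.06,0,0,0],[0,0,0.09,0,0,0],[0,0,0.12,0,0,0],[0,0,0.15,0,0,0],[0,0,0.17,0,0,0],[0,0,0.17,0,0,0],[0,0,0.17,0,0,0]]]'

```text
time_s: 5.07
ee_pos: [0.48, -0.2291, 0.1828]
orientation: [[-0.985, 0.172, 0.003], [0.172, 0.985, 0.0], [-0.003, 0.001, -1.0]]
ft_force: [-0.3, 0.1, -2.7]
width: 0.401
finger_force: 45.0
```

```bash
python3 w.py w3 module_center:.194 module_cap:.182
python3 - <<'E'
from h import *
# look at fixture more closely with the fixed cameras
for c in ['scene','side']:
    p=manip.read_camera(c)
    for n,z in [('seat',.032),('fixture',0),('stops',0)]:
        for r in manip.place_of(p,n)[:1]: print(c,n,round(r['confidence'],2),atz(p,r['pixel'],z).round(4))
    P=cloud(p);r=manip.cut_out(p,'fixture')[0];m=r['pixels']
    for lo,hi in [(.003,.02),(.026,.034)]:
        k=m&(P[...,2]>lo)&(P[...,2]<hi)
        if k.sum()>10: print(c,lo,k.sum(),cv2.minAreaRect(P[k][:,:2].astype(np.float32)))
    x=p['pixels'].astype(int);k=cv2.dilate(m.astype(np.uint8),np.ones((9,9)))>0;k&=(x[...,0]>130)&(x[...,1]<70)
    print('red',k.sum(),np.nanmean(P[k],0),cv2.minAreaRect(P[k][:,:2].astype(np.float32)))
E
```

```text
5.0667 [ 0.48001945 -0.22905333  0.18284208] 170.0981194867481 0.4006135084261437 [-0.34957029  0.12682896 -2.66109079]
module_center 0.67 [321.6 280.6] [ 0.4789 -0.229   0.194 ]
module_cap 0.86 [319.8 341.5] [ 0.5231 -0.2377  0.182 ]
scene seat 0.87 [0.4658 0.2599 0.032 ]
scene fixture 0.66 [0.479  0.2657 0.    ]
scene 0.003 1723 ((0.470284640789032, 0.26695379614830017), (0.11065127700567245, 0.1620199978351593), 76.55435943603516)
scene 0.026 793 ((0.4523063898086548, 0.2705080509185791), (0.07053076475858688, 0.13158904016017914), 75.76024627685547)
red 44 [0.5332889  0.25240732 0.01179504] ((0.5289221405982971, 0.2538174092769623), (0.05643918737769127, 0.020367378368973732), 76.08442687988281)
side seat 0.75 [ 0.5335 -0.2461  0.032 ]
red 71 [ 0.50995431 -0.23655075  0.18390753] ((0.5100498199462891, -0.23631428182125092), (0.005472036078572273, 0.009499141946434975), 76.65016174316406)
```

The grip is good: opening 35 mm, 45 N, and the module is level. Depth puts the fixture at about (0.469, 0.263) with yaw −13.5°. I'll carry the module over it.

>>> jog_arm --rows '[[[-0.001,0.02,0.005,0,0,0],[-0.002,0.055,0.01,0,0,-1],[-0.003,0.09,0.015,0,0,-1],[-0.004,0.125,0.02,0,0,-2],[-0.005,0.16,0.02,0,0,-2],[-0.006,0.195,0.02,0,0,-2],[-0.007,0.23,0.02,0,0,-3],[-0.008,0.265,0.02,0,0,-3],[-0.009,0.3,0.02,0,0,-3.6],[-0.009,0.335,0.02,0,0,-3.6]]]'

```text
time_s: 6.55
ee_pos: [0.4701, 0.1076, 0.2016]
orientation: [[-0.972, 0.234, 0.001], [0.234, 0.972, 0.001], [-0.001, 0.001, -1.0]]
ft_force: [1.1, 0.4, -1.0]
width: 0.398
finger_force: 45.0
```

>>> jog_arm --rows '[[[-0.001,0.035,0,0,0,0],[-0.002,0.07,0,0,0,0],[-0.003,0.105,0,0,0,0],[-0.003,0.13,0,0,0,0],[-0.003,0.145,0,0,0,0],[-0.003,0.155,0,0,0,0],[-0.003,0.155,0,0,0,0],[-0.003,0.155,0,0,0,0],[-0.003,0.155,0,0,0,0]]]'

```text
time_s: 7.3
ee_pos: [0.4676, 0.2598, 0.2012]
orientation: [[-0.972, 0.234, -0.0], [0.234, 0.972, -0.0], [0.0, -0.0, -1.0]]
ft_force: [0.1, 0.6, -2.0]
width: 0.399
finger_force: 45.0
```

```bash
python3 w.py w4 module_center:.214 module_cap:.202 seat:.032 stops:0 fixture:0
python3 - <<'E'
from h import *
d=np.load('last.npz');P=d['P'];pix=d['pix'].astype(int)
X=P[...,0];Y=P[...,1]
near=(np.hypot(X-.468,Y-.262)<.12)
for lo,hi in [(.004,.02),(.027,.034),(.024,.034)]:
    m=near&(P[...,2]>lo)&(P[...,2]<hi)
    n,l,st,c=cv2.connectedComponentsWithStats(m.astype(np.uint8))
    for i in range(1,n):
        if st[i,4]>150: print(lo,st[i],cv2.minAreaRect(P[l==i][:,:2].astype(np.float32)))
m=near&(P[...,2]>.04)&(P[...,2]<.06);print('pins',m.sum())
E
```

```text
7.3 [0.46755018 0.25982636 0.20122982] 166.46208230990135 0.3992241133750065 [ 0.13858537  0.59896717 -1.98349658]
module_center 0.88 [322.  282.3] [0.4668 0.2602 0.214 ]
module_cap 0.67 [319.4 339. ] [0.5072 0.2489 0.202 ]
module_cap 0.41 [322.1 280.1] [0.471  0.2592 0.202 ]
seat 0.81 [326.8 213.2] [0.4768 0.2629 0.032 ]
stops 0.69 [320.1 281. ] [0.5616 0.2354 0.    ]
stops 0.53 [327.2 204.2] [0.4751 0.2642 0.    ]
fixture 0.56 [326.6 205.2] [0.476  0.2633 0.    ]
0.004 [310 133  38   9 296] ((0.40676581859588623, 0.28163617849349976), (0.037326738238334656, 0.007085575256496668), 77.78729248046875)
0.004 [ 353  133   31  139 2852] ((0.4846659004688263, 0.30455419421195984), (0.03014604188501835, 0.1492675095796585), 77.27397918701172)
0.004 [ 274  134   31  139 2217] ((0.46663808822631836, 0.22664731740951538), (0.030547229573130608, 0.14858472347259521), 77.2040023803711)
0.004 [308 156  42  13 532] ((0.42995375394821167, 0.276047945022583), (0.041783470660448074, 0.011424980126321316), 76.81816864013672)
0.027 [300 109  58  34 559] ((0.39544743299484253, 0.28358519077301025), (0.05412934720516205, 0.029660511761903763), 77.33344268798828)
0.027 [ 297  169   64   70 2775] ((0.46944189071655273, 0.2669071555137634), (0.06204971298575401, 0.07064567506313324), 77.12529754638672)
0.024 [296 109  62  34 585] ((0.3950003683567047, 0.2815960943698883), (0.05820676311850548, 0.029660511761903763), 77.33344268798828)
0.024 [ 297  156   64   83 2881] ((0.4634862542152405, 0.2682684063911438), (0.06204971298575401, 0.08286409080028534), 77.12529754638672)
pins 836
```

View pics/w4.png

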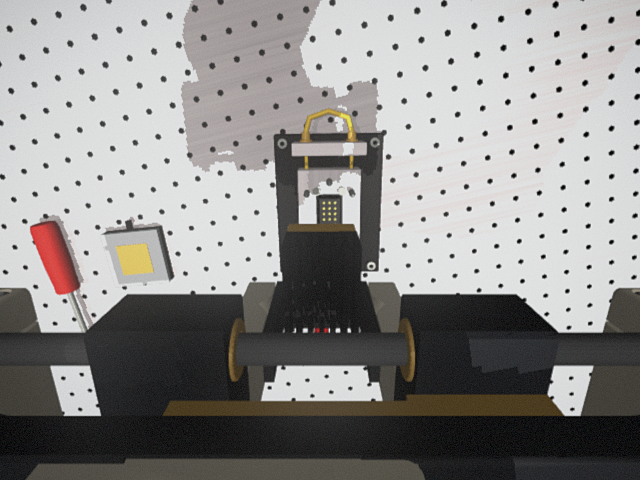

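The wrist view shows the fixture's rear half, with the plunger dots at (330,210), and the held module in front of it covering the red end. The base-plate edges and the block edge agree on a seat at about (0.4757, 0.2655), yaw −12.8°. I'll measure the held module in the same picture, then shift +x for an unobstructed second look.

```bash
cat > held.py <<'E'
from h import *
d=np.load('last.npz');P=d['P'];s=manip.state()
R=np.array(s['orientation']);Q=(P-s['ee_pos'])@R   # tool frame
m=(Q[...,2]>-.045)&(Q[...,2]<.012)&(abs(Q[...,1])<.025)&(abs(Q[...,0])<.04)
m[300:]=0
q=Q[m];print('held',m.sum(),np.percentile(q,[1,5,50,95,99],axis=0).round(4).tolist())
t=m&(abs(Q[...,2]+.034)<.004);print('top',t.sum(),cv2.minAreaRect(Q[t][:,:2].astype(np.float32)))
f=m&(Q[...,2]>-.028)&(Q[...,0]>.015);print('rear',f.sum(),np.median(Q[f],0) if f.any() else 0, np.polyfit(Q[f][:,1],Q[f][:,0],1))
E
python3 held.py
```

```text
held 6339 [[-0.0079, -0.0226, -0.0435], [-0.003, -0.0181, -0.0371], [0.0153, -0.0004, -0.0225], [0.0274, 0.0169, -0.0028], [0.0276, 0.0226, 0.0045]]
top 2363 ((0.014597466215491295, -4.809349775314331e-06), (0.02633775770664215, 0.049917448312044144), 0.07451175153255463)
rear 2030 [ 0.02695167 -0.00131072 -0.0119767 ] [0.00956417 0.02450015]
```

>>> jog_arm --rows '[[[0.03,-0.007,-0.01,0,0,0.7],[0.06,-0.014,-0.02,0,0,0.7],[0.085,-0.02,-0.03,0,0,0.7],[0.09,-0.021,-0.04,0,0,0.7],[0.09,-0.021,-0.04,0,0,0.7],[0.09,-0.021,-0.04,0,0,0.7],[0.09,-0.021,-0.04,0,0,0.7]]]'

```text
time_s: 8.18
ee_pos: [0.5572, 0.2399, 0.1618]
orientation: [[-0.975, 0.221, 0.0], [0.221, 0.975, 0.0], [-0.0, 0.0, -1.0]]
ft_force: [0.6, -0.6, -1.2]
width: 0.4
finger_force: 45.0
```

```bash
python3 w.py w5 seat:.032 fixture:0 stops:0; python3 held.py
python3 - <<'E'
from h import *
d=np.load('last.npz');P=d['P']
near=(np.hypot(P[...,0]-.475,P[...,1]-.265)<.13)
for lo,hi in [(.004,.02),(.027,.034)]:
    m=near&(P[...,2]>lo)&(P[...,2]<hi)
    n,l,st,c=cv2.connectedComponentsWithStats(m.astype(np.uint8))
    for i in range(1,n):
        if st[i,4]>200: print(lo,st[i],cv2.minAreaRect(P[l==i][:,:2].astype(np.float32)))
m=near&(P[...,2]>.040)&(P[...,2]<.055)&(np.hypot(P[...,0]-.4757,P[...,1]-.2655)<.045)
n,l,st,c=cv2.connectedComponentsWithStats(m.astype(np.uint8))
a=np.radians(-12.8);A=np.array([[np.cos(a),np.sin(a)],[-np.sin(a),np.cos(a)]])
for i in range(1,n):
    if st[i,4]>3: print('pin',st[i,4],(A@(P[l==i][:,:2].mean(0)-[.4757,.2655])).round(4),P[l==i][:,2].max().round(4))
E
```

```text
8.1833 [0.55721501 0.23991467 0.16179435] 167.2090745772079 0.3997125943205027 [ 0.59915846 -0.62972004 -1.24170454]
fixture 0.77 [327.3 112. ] [0.473  0.2643 0.    ]
held 6354 [[-0.0078, -0.0225, -0.0437], [-0.0029, -0.0181, -0.0371], [0.0152, -0.0004, -0.0227], [0.0273, 0.017, -0.0026], [0.0275, 0.0227, 0.0047]]
top 2374 ((0.014349631033837795, -5.288049578666687e-06), (0.02663528546690941, 0.049948208034038544), 0.058466799557209015)
rear 2029 [ 0.02687977 -0.00127395 -0.01165404] [0.00649489 0.02441702]
0.004 [  264    19   133   180 11270] ((0.47559189796447754, 0.2655845880508423), (0.11034488677978516, 0.14957919716835022), 77.17058563232422)
0.004 [305  42  51  18 883] ((0.42694300413131714, 0.27672120928764343), (0.041864220052957535, 0.011698597110807896), 77.42737579345703)
0.027 [286  38  89  15 258] ((0.42546066641807556, 0.27669811248779297), (0.06897846609354019, 0.008787257596850395), 77.22199249267578)
0.027 [ 292   60   78  107 6655] ((0.4762483537197113, 0.2653321325778961), (0.06213252246379852, 0.08367318660020828), 77.17601013183594)
pin 50 [-0.0302 -0.    ] 0.049
pin 48 [-0.0193 -0.022 ] 0.0503
pin 47 [-0.0194  0.0217] 0.0499
pin 42 [ 0.0202 -0.0219] 0.0499
pin 44 [0.0203 0.0216] 0.0491
pin 41 [ 0.0312 -0.0109] 0.0494
pin 41 [0.0311 0.0106] 0.049
```

View pics/w5.png

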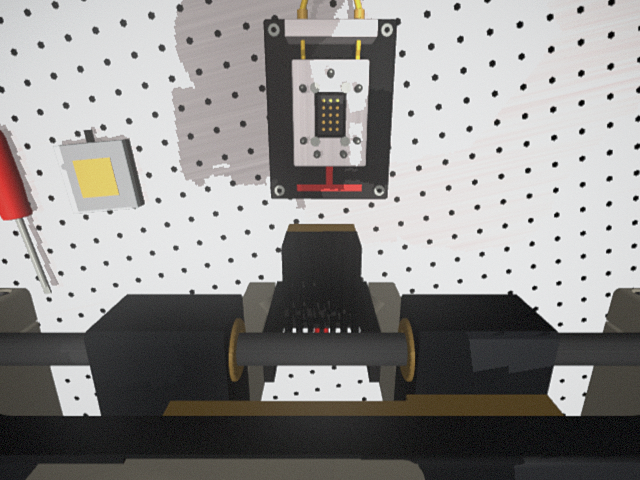

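All seven pins show clearly around the block: (331,72) at the rear, the red-end pair at (317,154) and (344,154), and the red mark at (330,187). Measured against the fixture layout they fit within 1 mm, giving a seat at (0.4761, 0.2653), yaw −12.8°. I'll check the held module's lateral offset using the same camera.

```bash
python3 - <<'E'
from h import *
d=np.load('last.npz');P=d['P'];s=manip.state()
R=np.array(s['orientation']);Q=(P-s['ee_pos'])@R
for z0,z1 in [(-.04,-.03),(-.03,-.02),(-.02,-.01),(-.01,0),(0,.01)]:
    m=(Q[...,2]>z0)&(Q[...,2]<z1)&(abs(Q[...,1])<.03)&(Q[...,0]>.02)&(Q[...,0]<.032)
    q=Q[m]
    if len(q)>20: print(z0,len(q),'y',q[:,1].min().round(4),q[:,1].max().round(4),'mid',((q[:,1].min()+q[:,1].max())/2).round(4),'x',np.median(q[:,0]).round(4),np.percentile(q[:,0],98).round(4), np.polyfit(q[:,1],q[:,0],1).round(4))
print('z bottom',Q[(abs(Q[...,1])<.016)&(abs(Q[...,0]-.027)<.003)][:,2].max())
Z=np.array([0.4761,0.2653]);print('shift',Z-s['ee_pos'][:2],'yaw',np.degrees(np.arctan2(R[1,0],R[0,0])))
E
```

```text
-0.04 671 y -0.0187 0.0173 mid -0.0007 x 0.024 0.0275 [0.0032 0.024 ]
-0.03 375 y -0.0186 0.0174 mid -0.0006 x 0.0271 0.0275 [-0.0046  0.026 ]
-0.02 771 y -0.0187 0.0174 mid -0.0007 x 0.0254 0.0275 [0.004  0.0248]
-0.01 381 y -0.0187 0.0169 mid -0.0009 x 0.0272 0.0275 [0.0009 0.0272]
0 225 y -0.0186 0.0168 mid -0.0009 x 0.0272 0.0275 [0.0007 0.0272]
z bottom 0.1535771269891238
shift [-0.08120566  0.02488792] yaw 167.25827574341753
```

>>> jog_arm --rows '[[[-0.03,0.0095,0,0,0,0],[-0.06,0.019,0,0,0,0],[-0.0806,0.026,0,0,0,0],[-0.0806,0.026,-0.03,0,0,0],[-0.0806,0.026,-0.06,0,0,0],[-0.0806,0.026,-0.08,0,0,0],[-0.0806,0.026,-0.092,0,0,0],[-0.0806,0.026,-0.097,0,0,0],[-0.0806,0.026,-0.097,0,0,0],[-0.0806,0.026,-0.097,0,0,0]]]'

```text
time_s: 9.22
ee_pos: [0.4773, 0.2664, 0.0651]
orientation: [[-0.975, 0.221, 0.001], [0.221, 0.975, 0.001], [-0.001, 0.001, -1.0]]
ft_force: [-0.1, -0.4, -1.7]
width: 0.401
finger_force: 45.0
```

```bash
python3 - <<'E'
from h import *
for i in range(4):
    s=manip.state();print(s['time_s'],s['ee_pos'].round(4),s['orientation'].round(4).tolist(),s['ft_force'].round(1));p=manip.read_camera('side')
x=cv2.cvtColor(p['pixels'],cv2.COLOR_RGB2BGR)[110:230,180:340];cv2.imwrite('pics/c6.png',cv2.resize(x,None,fx=5,fy=5,interpolation=3))
E
```

```text
9.2167 [0.4773 0.2664 0.0651] [[-0.9753, 0.2209, 0.0009], [0.2209, 0.9753, 0.0005], [-0.0007, 0.0007, -1.0]] [-0.1 -0.4 -1.7]
9.2667 [0.4776 0.2666 0.0655] [[-0.9753, 0.2211, 0.0014], [0.2211, 0.9753, 0.0012], [-0.0011, 0.0015, -1.0]] [-0.3  0.1 -0.8]
9.3167 [0.4777 0.2666 0.0656] [[-0.9752, 0.2212, 0.0016], [0.2212, 0.9752, 0.0015], [-0.0012, 0.0018, -1.0]] [-0.2 -0.5 -1.2]
9.3667 [0.4776 0.2665 0.0655] [[-0.9752, 0.2213, 0.0016], [0.2213, 0.9752, 0.0016], [-0.0012, 0.0019, -1.0]] [-0.5 -0.1 -1.6]
```

View pics/c6.png

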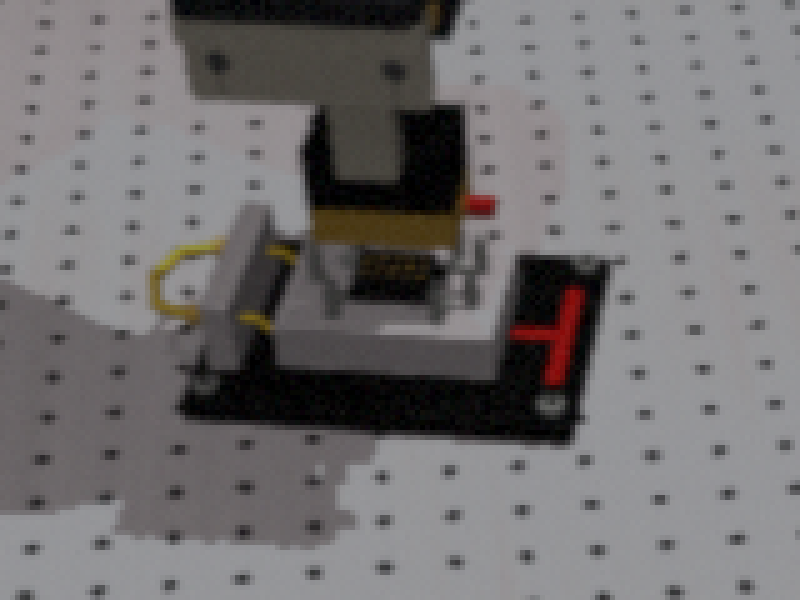

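The module hangs over the fixture with its cap over the red-end pins. I'll correct by 1 mm and lower into the pin tips.

>>> jog_arm --rows '[[[-0.001,-0.0006,0,0,0,0],[-0.001,-0.0006,-0.004,0,0,0],[-0.001,-0.0006,-0.007,0,0,0],[-0.001,-0.0006,-0.009,0,0,0],[-0.001,-0.0006,-0.011,0,0,0],[-0.001,-0.0006,-0.013,0,0,0],[-0.001,-0.0006,-0.014,0,0,0],[-0.001,-0.0006,-0.014,0,0,0]]]'

```text
time_s: 10.08
ee_pos: [0.4758, 0.2651, 0.0499]
orientation: [[-0.975, 0.222, -0.0], [0.222, 0.975, -0.0], [0.0, -0.001, -1.0]]
ft_force: [0.1, -0.3, -1.7]
width: 0.398
finger_force: 45.0
```

>>> jog_arm --rows '[[[0,0,-0.0007,0,0,0],[0,0,-0.0014,0,0,0],[0,0,-0.002,0,0,0],[0,0,-0.002,0,0,0],[0,0,-0.002,0,0,0]]]'

```text
time_s: 10.5
ee_pos: [0.476, 0.2653, 0.0483]
orientation: [[-0.975, 0.221, 0.0], [0.221, 0.975, 0.0], [-0.0, 0.0, -1.0]]
ft_force: [0.1, -0.3, -1.8]
width: 0.4
finger_force: 45.0
```

No side force at the end of the taper, so it's between the pins. I'll keep lowering onto the plunger.

>>> jog_arm --rows '[[[0,0,-0.001,0,0,0],[0,0,-0.002,0,0,0],[0,0,-0.003,0,0,0],[0,0,-0.004,0,0,0],[0,0,-0.004,0,0,0],[0,0,-0.004,0,0,0]]]'

```text
time_s: 11.0
ee_pos: [0.4761, 0.2653, 0.0446]
orientation: [[-0.975, 0.221, 0.0], [0.221, 0.975, 0.0], [-0.0, 0.0, -1.0]]
ft_force: [-1.1, -0.8, 3.8]
width: 0.396
finger_force: 45.0
```

>>> jog_arm --rows '[[[0,0,-0.0007,0,0,0],[0,0,-0.0014,0,0,0],[0,0,-0.002,0,0,0],[0,0,-0.002,0,0,0],[0,0,-0.002,0,0,0]]]'

```text
time_s: 11.42
ee_pos: [0.4761, 0.2653, 0.0425]
orientation: [[-0.975, 0.221, 0.0], [0.221, 0.975, 0.0], [-0.0, 0.0, -1.0]]
ft_force: [-1.8, -1.8, 5.8]
width: 0.398
finger_force: 45.0
```

The plunger is being compressed at about 1 N/mm, as expected. The stops should come at TCP z of about 0.039.

>>> jog_arm --rows '[[[0,0,-0.0007,0,0,0],[0,0,-0.0014,0,0,0],[0,0,-0.002,0,0,0],[0,0,-0.0026,0,0,0],[0,0,-0.003,0,0,0],[0,0,-0.003,0,0,0],[0,0,-0.003,0,0,0]]]'

```text
time_s: 12.0
ee_pos: [0.4762, 0.2653, 0.0399]
orientation: [[-0.975, 0.221, 0.001], [0.221, 0.975, 0.0], [-0.0, 0.0, -1.0]]
ft_force: [-2.9, -2.0, 7.3]
width: 0.399
finger_force: 45.0
```

>>> jog_arm --rows '[[[0,0,-0.0004,0,0,0],[0,0,-0.0004,0,0,0],[0,0,-0.0004,0,0,0],[0,0,-0.0004,0,0,0]]]'

```text
time_s: 12.33
ee_pos: [0.4762, 0.2653, 0.0395]
orientation: [[-0.975, 0.221, 0.001], [0.221, 0.975, 0.0], [-0.0, 0.0, -1.0]]
ft_force: [-2.4, -2.1, 8.9]
width: 0.398
finger_force: 45.0
```

>>> jog_arm --rows '[[[0,0,-0.0004,0,0,0],[0,0,-0.0004,0,0,0],[0,0,-0.0004,0,0,0]]]'

```text
time_s: 12.58
ee_pos: [0.4762, 0.2653, 0.0393]
orientation: [[-0.975, 0.221, 0.001], [0.221, 0.975, 0.0], [-0.001, 0.0, -1.0]]
ft_force: [-3.6, -1.3, 10.5]
width: 0.402
finger_force: 45.0
```

>>> jog_arm --rows '[[[0,0,-0.0004,0,0,0],[0,0,-0.0004,0,0,0],[0,0,-0.0004,0,0,0]]]'

```text
time_s: 12.83
ee_pos: [0.4762, 0.2653, 0.0392]
orientation: [[-0.975, 0.221, 0.001], [0.221, 0.975, 0.0], [-0.001, 0.0, -1.0]]
ft_force: [-5.0, -1.9, 13.9]
width: 0.401
finger_force: 45.0
```

The stops are reached: z is steady at 0.0392 while the force rises. I'll add a little push and ease the side force.

>>> jog_arm --rows '[[[-0.0004,-0.0002,-0.0003,0,0,0],[-0.0004,-0.0002,-0.0006,0,0,0],[-0.0004,-0.0002,-0.0006,0,0,0],[-0.0004,-0.0002,-0.0006,0,0,0],[-0.0004,-0.0002,-0.0006,0,0,0]]]'

```text
time_s: 13.25
ee_pos: [0.4762, 0.2653, 0.0391]
orientation: [[-0.975, 0.221, 0.001], [0.221, 0.975, 0.001], [-0.001, 0.001, -1.0]]
ft_force: [-4.9, -2.4, 18.1]
width: 0.396
finger_force: 45.0
```

```bash
python3 w.py w7 module_center:.052 module_cap:.04; python3 - <<'E'
from h import *
d=np.load('last.npz');P=d['P'];s=manip.state()
R=np.array(s['orientation']);Q=(P-s['ee_pos'])@R
m=(Q[...,2]>-.01)&(Q[...,2]<.008)&(abs(Q[...,1])<.03)&(Q[...,0]>.02)&(Q[...,0]<.032);q=Q[m]
print(len(q),'rear x',np.median(q[:,0]).round(4),'y mid',((q[:,1].min()+q[:,1].max())/2).round(4))
p=manip.read_camera('side');x=cv2.cvtColor(p['pixels'],cv2.COLOR_RGB2BGR)[110:230,180:340];cv2.imwrite('pics/c7.png',cv2.resize(x,None,fx=5,fy=5,interpolation=3))
print(R.round(4).tolist(),manip.state()['ft_force'])
E
```

```text
13.25 [0.4761693  0.26527952 0.03911512] 167.24368210945426 0.3960349249023232 [-4.8968078  -2.39521471 18.10597657]
module_center 0.82 [324.6 281. ] [0.4749 0.2671 0.052 ]
module_center 0.6 [317.8 269. ] [0.4676 0.2651 0.052 ]
module_cap 0.6 [316.5 340.2] [0.5163 0.2531 0.04  ]
1070 rear x 0.0272 y mid 0.0
[[-0.9753, 0.2209, 0.0014], [0.2209, 0.9753, 0.0006], [-0.0012, 0.0009, -1.0]] [-5.79999538 -1.84150782 18.30592652]
```

View pics/c7.png

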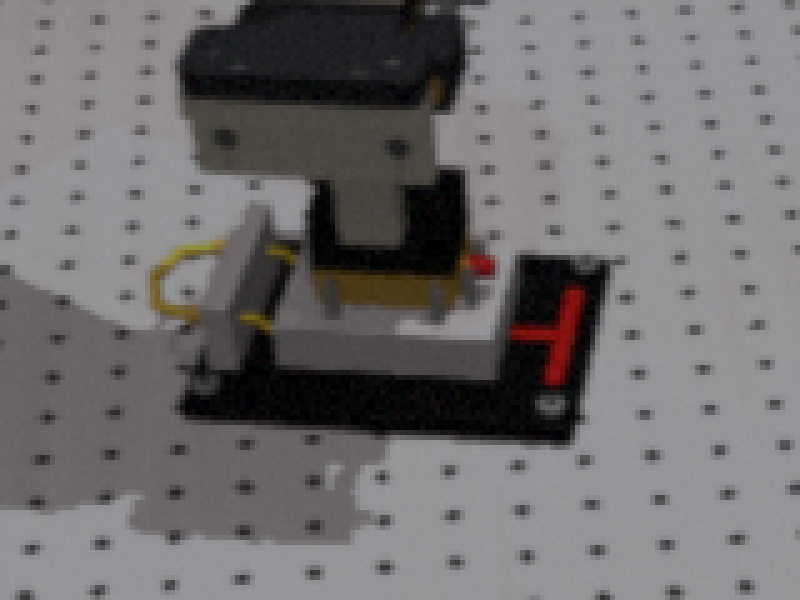

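The module sits between the pins, with its cap between the red-end pair at about (480,265) in the crop. It's level and carries roughly 9 N on the stops. I'll add a small margin and hold for over 3 s.

>>> jog_arm --rows '[[[0,0,-0.0005,0,0,0],[0,0,-0.0005,0,0,0],[0,0,-0.0005,0,0,0],[0,0,-0.0005,0,0,0],[0,0,-0.0005,0,0,0],[0,0,-0.0005,0,0,0],[0,0,-0.0005,0,0,0],[0,0,-0.0005,0,0,0],[0,0,-0.0005,0,0,0],[0,0,-0.0005,0,0,0]]]'

```text
time_s: 14.28
ee_pos: [0.4762, 0.2653, 0.0391]
orientation: [[-0.975, 0.221, 0.002], [0.221, 0.975, 0.001], [-0.001, 0.001, -1.0]]
ft_force: [-7.1, -3.7, 22.0]
width: 0.399
finger_force: 45.0
```

>>> jog_arm --rows '[[[0,0,0,0,0,0],[0,0,0,0,0,0],[0,0,0,0,0,0],[0,0,0,0,0,0],[0,0,0,0,0,0],[0,0,0,0,0,0],[0,0,0,0,0,0],[0,0,0,0,0,0],[0,0,0,0,0,0],[0,0,0,0,0,0]]]'

```text
time_s: 15.12
ee_pos: [0.4762, 0.2653, 0.0391]
orientation: [[-0.975, 0.221, 0.002], [0.221, 0.975, 0.001], [-0.001, 0.001, -1.0]]
ft_force: [-6.8, -2.3, 22.3]
width: 0.4
finger_force: 45.0
```

>>> jog_arm --rows '[[[0,0,0,0,0,0],[0,0,0,0,0,0],[0,0,0,0,0,0],[0,0,0,0,0,0],[0,0,0,0,0,0],[0,0,0,0,0,0],[0,0,0,0,0,0],[0,0,0,0,0,0],[0,0,0,0,0,0],[0,0,0,0,0,0]]]'

```text
time_s: 15.95
ee_pos: [0.4762, 0.2653, 0.0391]
orientation: [[-0.975, 0.221, 0.002], [0.221, 0.975, 0.001], [-0.001, 0.001, -1.0]]
ft_force: [-7.2, -3.0, 22.0]
width: 0.396
finger_force: 45.0
```

>>> jog_arm --rows '[[[0,0,0,0,0,0],[0,0,0,0,0,0],[0,0,0,0,0,0],[0,0,0,0,0,0],[0,0,0,0,0,0],[0,0,0,0,0,0],[0,0,0,0,0,0],[0,0,0,0,0,0],[0,0,0,0,0,0],[0,0,0,0,0,0]]]'

```text
time_s: 16.78
ee_pos: [0.4762, 0.2653, 0.0391]
orientation: [[-0.975, 0.221, 0.002], [0.221, 0.975, 0.001], [-0.001, 0.001, -1.0]]
ft_force: [-6.5, -3.2, 22.0]
width: 0.399
finger_force: 45.0
```

>>> jog_arm --rows '[[[0,0,0,0,0,0],[0,0,0,0,0,0],[0,0,0,0,0,0],[0,0,0,0,0,0],[0,0,0,0,0,0],[0,0,0,0,0,0],[0,0,0,0,0,0],[0,0,0,0,0,0],[0,0,0,0,0,0],[0,0,0,0,0,0]]]'

```text
time_s: 17.62
ee_pos: [0.4762, 0.2653, 0.039]
orientation: [[-0.975, 0.221, 0.002], [0.221, 0.975, 0.001], [-0.001, 0.001, -1.0]]
ft_force: [-7.1, -3.3, 22.6]
width: 0.399
finger_force: 45.0
```

Held steady for more than 4 s at about 22 N (about 13 N on the stops). Handing in.

```bash
python3 -c "
from plant import manip
print(manip.hand_in())"
```

```text
the job is handed in; nothing more can be done
None
```

The black-finned module is in the fixture with its red cap at the red-marked end; it was held on the stops with about 13 N (estimated) for over four seconds and handed in still held down, with no verdict returned.

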